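Reset the drag on the fence reel

ROBOT

A 6-joint arm with a two-finger parallel gripper is mounted at the origin on the work surface. World frame = base frame: x ahead of the robot, y to its left, z up, the work surface at z = 0. Lengths are in m, angles in rad, forces in N, time in s.
With the tool pointing down it reaches from about 0.375 to 0.975 m from the base axis. Payload 3.8 kg.
Tool frame: the origin (TCP) lies at the very end of the fingers, on their centre line; the grasp point (between the pads) lies 19 mm behind it; z points along the fingers, x is the direction in which the jaws open and shut, and the axes are right-handed (so a half turn about z gives the same grasp; the last joint's range is limited). The gripper opens to 85 mm and grips with 20 to 120 N. Pads are 22 mm wide; open, the fingers measure 114 mm over their backs; the gripper's body (76 mm by 85 mm) begins 54 mm behind the grasp point. The pads swing forward as they close: fully open they stand 13 mm farther back than shut.
Start: joints at [-1.211, 0.264, 1.604, -0, 1.274, -0.037], TCP at [0.261, -0.623, 0.231] pointing down, gripper open.
Joint ranges: [-2.63, 2.63], [-0.94, 2.18], [0.31, 2.57], [-1.31, 4.45], [0, 2.66], [-2.55, 2.55]. Speed limits (rad/s): [2.57, 2.57, 3.14, 3.14, 3.14, 3.14].

INTERFACE

Orientations are given as a rotation vector (axis times angle).
In Python, from workcell import bot gives the robot as it stands.
- The arm moves only by the tool carry_out, never from a script. Its argument "deltas" is a list of rows, each an object with "delta_pos": the shift along the tool's x, y, z in m, a list of three; "dr": the turn, a rotation vector about the tool's x, y, z in rad, a list of three. A call has 1 to 10 rows; each row shifts and turns the commanded pose from where the row before left it, along the tool's axes as they then stand; what a row does not reach is not made up. A row lasts 1/8 s, in which the tool goes at most 62.5 mm and 10.7 degrees, less where a joint would pass 70% of its speed; a pose out of reach is approached as far as the arm can. A call is refused whole if a number of a shift passes 0.0625 or a number of a turn 0.188, either way. A call with a gripper value outside its range is refused whole. "grip" is the opening, from 0 (shut) to 1 (fully open), set as the call begins (left out, the last holds). The fingers move at their own pace and stop on an object; "force" is the grip in N (left out, the last holds). Time passes only in rows, so rows that do not move let the fingers close. It gives the time, the measured TCP pose, the force and the opening at its end, in the units of the state.
- bot.read_state(): the state, without advancing time (a new reading comes with each control period).
- bot.read_camera(name): name is "scene" or "top" or "wrist"; returns a dict with "frame" (480x640x3 uint8, red, green, blue), "K" (3x3 intrinsics, pixels), "xyz" and "attitude" of the camera in the world; the wrist camera has in their place "hand_eye" (4x4, takes a point from camera to tool coordinates, whose origin is the TCP and whose axes are the tool frame's). Camera axes: x right, y down, z forward; pixel columns grow to the right and rows downward; lengths in m; the calibration is good to about 2 mm. A picture is of the moment at which its call begins: read the wrist's pose just before it. There is no depth.
- bot.finish_job(): hands the job in, once; it reports no verdict.
The state is a dict: "time": time; "q": joint angles; "joint_vel": joint speeds; "joint_torque": joint torques, N m; "tool_pos": TCP position; "tcp_rot": TCP orientation; "wrist_force": force on the tool from outside, world axes, zero at the start; "torque": the same for the moment, N m; "width": opening from 0.0 (shut) to 1.0 (fully open).
Only numpy, scipy, OpenCV 4.12 (cv2) and the standard library are available. Lean on these libraries where they do the work, as an engineer would, in place of code of your own. Each camera call takes 0.05 s, during which the arm holds its last target.

TASK

The brake drag on the empty orange fence reel has gone slack. Slacken the wing screw on the steel shaft collar, slide the collar along the shaft until it carries the reel home against its brake and loads the spring washer with about 10 N, then do the wing screw up tight again so that it stays like that. Do not squash the spring washer flat on the way, and leave the other things on the counter where they are.

Things in the scene. Friction and masses are not known exactly. Their poses are not given: they have to be found in the camera images.
- stand: green reel stand, fixed; base plate 200 x 350 x 10 mm. A fixed level shaft 20 mm thick runs along its y axis, 120 mm up, between uprights at y = -125 and +152 mm (138 mm high). Origin: counter level under the shaft, z up. The brake is a cup with a red-brown lining on the +y upright; how far it is worn varies: its face lies anywhere from y = 118 to 132 mm and is not measured, so feel for it.
- reel: empty orange reel, about 0.4 kg, flanges 150 mm across, 70 mm wide, with a boss 38 mm across out to y = -104 mm. Free to turn and slide on the shaft (2 N of friction). Origin: on the shaft's axis, at its brake-side (+y) face; y along the shaft. Starts 3 to 27 mm short of the brake.
- washer_face (a point): centre of the wave-spring washer's free face on the reel's boss, which the collar will press; washer 33 mm across, y along the shaft. 5 N per mm of squash, flat after 4 mm (20 N). It moves along with the reel.
- collar: steel shaft collar, 40 mm across, 18 mm wide. Origin: its centre, on the shaft's axis; axes as the stand's, faces at y = -9 and +9 mm. It does not turn on the shaft. Loose, it slides along y against 1.2 N of friction; screwed tight it is clamped. It must go about 25 to 55 mm towards +y, to the washer and on; let go while loose, the washer pushes it back.
- wing_screw (a joint): turn of the wing screw that stands upright on the collar, rad: 0 = tight; grows as it is unscrewed, anticlockwise seen from above, up to its stop at 2.0. It grips the shaft below about 0.9, harder the nearer to 0; above that the collar slides freely. Starts at 0 to 0.12; takes 0.12 N m to turn when slack, up to 0.2 when tight; stays where it is left.
- wing_grip (a point): where to grip the wing screw: on its axis, 34 mm above the collar's top (174 mm above the counter). The dark wing is 8 mm thick along this x axis, 36 mm wide along y, and reaches from 13 mm below to 9 mm above this point; below it a stem 10 mm thick. Axes turn with the screw; at 0 the wing lies along the shaft (y along the stand's y).
- scoop: green plastic feed scoop, 250 mm long with its handle: leave it
- padlock: stainless steel padlock lying flat, about 70 x 50 x 20 mm: leave it
- mug: white ceramic mug, 82 mm across, 95 mm high: leave it
- torch: black torch lying on the counter, 160 mm long: leave it
- tub: white tub with a red lid, 90 mm across, 105 mm high: leave it
- spanner: steel spanner lying on the counter: leave it
- spare_collar: loose spare shaft collar, a steel ring 40 mm across and 18 mm high without a screw, lying on the stand's base plate near its corner at x = -75, y = -100 mm: leave it
- insulator: yellow plastic fence insulator with a steel pin, 28 mm across, 58 mm high, upright: leave it

How it is judged:
By the outcome, as a careful person would: the job done as asked, in the order asked, and still so for the second after the job is handed in, with the robot touching nothing.
It also fails if it takes over 54 s, if anything falls off the work surface, if the arm or the gripper's body presses on something with over 40 N, if the wrist force passes 120 N, or if a joint passes its speed limit or range.

## Working session

There is one attempt and no reset: what is moved stays moved. The work goes in short steps, Python scripts to look and compute and a tool call to move; the robot and the scene stay as the last step left them, time stands still between calls to the robot, and variables do not carry over. Pictures are saved under pics/ and viewed, and the job is handed in when it is done.

Besides the shell and the picture viewer there is one more tool, called after "Emit:" as name([rows], argument=value, ...), one row to a line, values as JSON. carry_out: Moves the arm, as the interface text tells. Its arguments: {"type":"object","properties":{"deltas":{"type":"array"},"grip":{"type":"number"},"force":{"type":"number"}},"required":["deltas"]}

```bash
ls; mkdir -p pics; python3 - <<'E'
from workcell import bot
import cv2
print(bot.read_state())
for n in ("scene","top","wrist"):
    c=bot.read_camera(n); cv2.imwrite(f"pics/{n}0.png",c["frame"][:,:,::-1])
    print(n,{k:(v.tolist() if hasattr(v,'tolist') else v) for k,v in c.items() if k!="frame"})
E
```

```text
pics
{'time': 0.0, 'q': array([-1.21091288e+00,  2.64776198e-01,  1.60538918e+00,  1.20000501e-06,
        1.27372419e+00, -3.69038028e-02]), 'joint_vel': array([-1.73080681e-03, -5.43753141e-04, -6.26168537e-04, -6.32143063e-04,
        1.13791565e-03, -4.37800487e-05]), 'joint_torque': array([-6.82326263e-04, -5.15110695e+01, -3.67316973e+01, -7.77972929e-06,
        1.28664108e-02, -1.77740242e-05]), 'tool_pos': array([ 0.26059144, -0.62185879,  0.22993832]), 'tcp_rot': array([-2.61458159,  1.73928824,  0.00292594]), 'wrist_force': array([ 0.71193692, -0.2011754 , -0.74477644]), 'torque': array([ 0.00758327, -0.02823881,  0.02740852]), 'width': 0.9988923115590612}
scene {'K': [[609.5722399471613, 0.0, 325.14495287018246], [0.0, 609.5722399471613, 242.4382823620542], [0.0, 0.0, 1.0]], 'xyz': [1.1738226599980555, -1.0799650537108552, 0.9734154720532194], 'attitude': [-2.1050749655079963, -0.5830909634360875, 0.3337754638494375]}
top {'K': [[438.5406103488054, 0.0, 317.43107664563456], [0.0, 438.5406103488054, 239.2436598451745], [0.0, 0.0, 1.0]], 'xyz': [0.4145898356847572, -0.0180293368348223, 1.2344890022176351], 'attitude': [-2.1897137563376257, 2.2029799208134366, -0.10921282290254473]}
wrist {'K': [[350.78001229309314, 0.0, 319.2817175332787], [0.0, 350.78001229309314, 237.31723192718647], [0.0, 0.0, 1.0]], 'hand_eye': [[0.9999989719033266, 1.5078845735839871e-05, -0.001433863631935988, -0.0010018626181066415], [0.00036318739616406163, 0.9646764393983758, 0.26343734618422043, -0.06602398663631141], [0.0013871867941430132, -0.2634375961063606, 0.9646754421412923, -0.14188533373732232], [0.0, 0.0, 0.0, 1.0]]}
```

View pics/scene0.png

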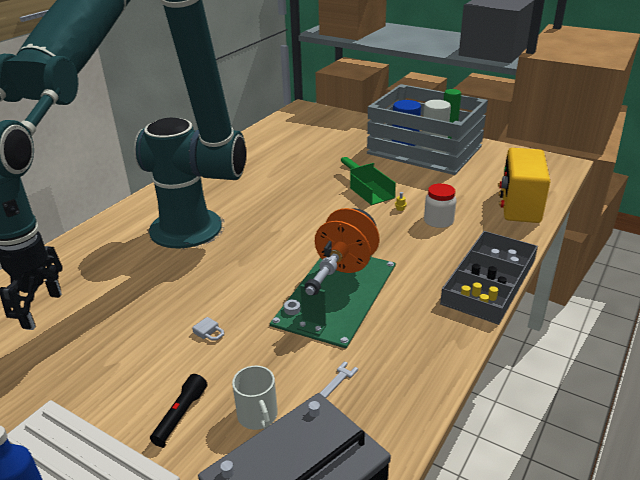

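View pics/top0.png

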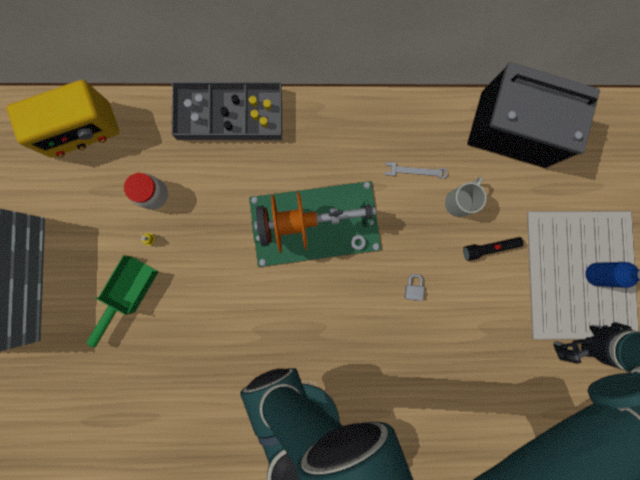

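View pics/wrist0.png

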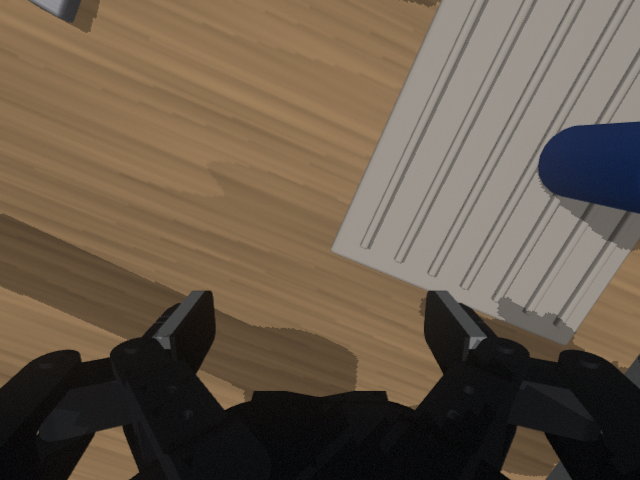

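```bash
cat > h.py <<'E'
import numpy as np, cv2
from scipy.spatial.transform import Rotation as R
from workcell import bot
def cam(n):
    s=bot.read_state(); c=bot.read_camera(n)
    if n=="wrist":
        T=np.eye(4); T[:3,:3]=R.from_rotvec(s["tcp_rot"]).as_matrix(); T[:3,3]=s["tool_pos"]
        M=T@np.array(c["hand_eye"]); c["R"]=M[:3,:3]; c["o"]=M[:3,3]
    else:
        c["R"]=R.from_rotvec(c["attitude"]).as_matrix(); c["o"]=np.array(c["xyz"])
    c["K"]=np.array(c["K"]); c["bgr"]=np.ascontiguousarray(c["frame"][:,:,::-1]); return c
def rays(c,uv):
    uv=np.atleast_2d(np.asarray(uv,float)); d=np.c_[uv,np.ones(len(uv))]@np.linalg.inv(c["K"]).T
    return d@c["R"].T
def onz(c,uv,z):
    d=rays(c,uv); return c["o"]+d*((z-c["o"][2])/d[:,2])[:,None]
def proj(c,P):
    p=(np.atleast_2d(P)-c["o"])@c["R"]; p=p@c["K"].T; return p[:,:2]/p[:,2:]
E
python3 - <<'E'
from h import *
c=cam("top"); b=c["bgr"]
hsv=cv2.cvtColor(b,cv2.COLOR_BGR2HSV)
m=cv2.inRange(hsv,(60,60,20),(95,255,140)); w=np.zeros_like(m); w[170:280,235:395]=255; m&=w
m=cv2.morphologyEx(m,cv2.MORPH_CLOSE,np.ones((9,9)))
k=max(cv2.findContours(m,0,1)[0],key=cv2.contourArea)[:,0]
P=onz(c,k,0.01)[:,:2]
r=cv2.minAreaRect((P*1000).astype(np.float32)); print(r); print(cv2.boxPoints(r))
cv2.imwrite("pics/topz.png",cv2.resize(b[165:280,235:395],None,fx=5,fy=5,interpolation=cv2.INTER_CUBIC))
cv2.imwrite("pics/m.png",m)
s=cam("scene")["bgr"]; cv2.imwrite("pics/scz.png",cv2.resize(s[190:355,260:410],None,fx=4,fy=3.6,interpolation=cv2.INTER_CUBIC))
E
```

```text
((549.7020263671875, -42.3646240234375), (195.74716186523438, 347.5069885253906), 7.491376876831055)
[[ 430.0104   117.14533]
 [ 475.3173  -227.39551]
 [ 669.3937  -201.87457]
 [ 624.0868   142.66626]]
```

View pics/topz.png

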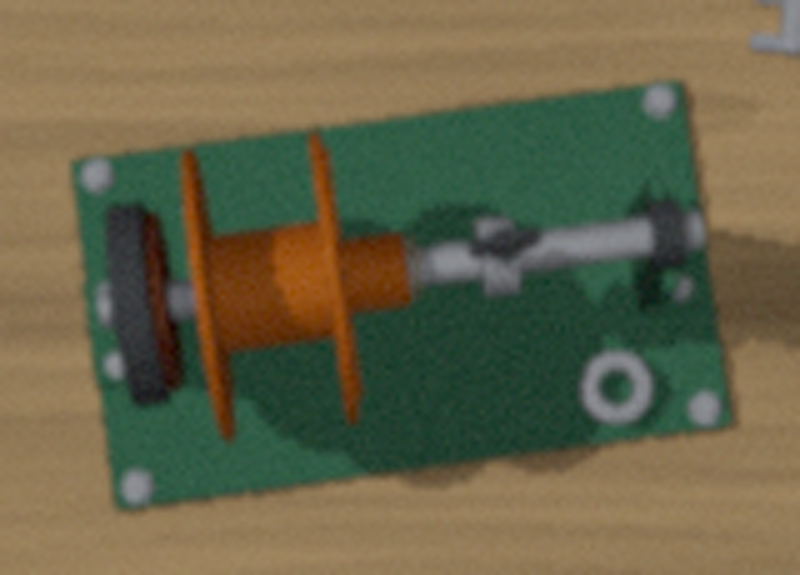

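View pics/scz.png

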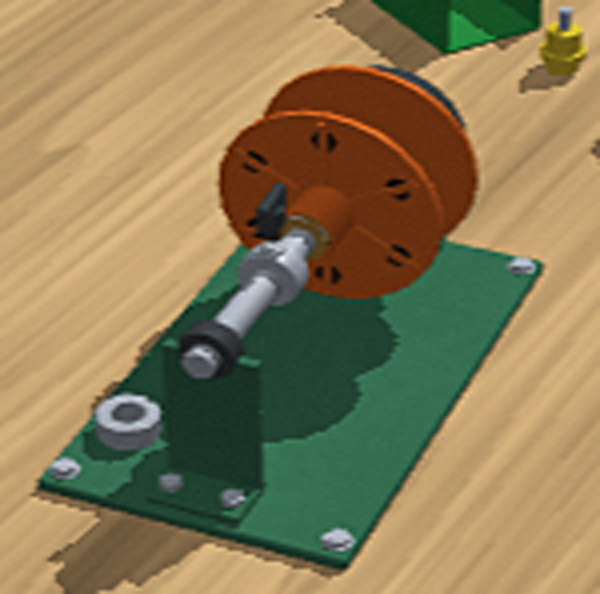

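```bash
python3 - <<'E'
from h import *
c=cam("top")
print(onz(c,[[336,212.6]],.174), onz(c,[[235+500/5,165+256/5]],.13), onz(c,[[235+617/5,165+386/5]],.028))
s=bot.read_state(); Rm=R.from_rotvec(s["tcp_rot"]).as_matrix()
t=np.array([.555,-.10,.34]); print(Rm.T@(t-s["tool_pos"]), np.degrees(np.arctan2(Rm[1,0],Rm[0,0])))
a=np.radians(7.49);x=np.array([np.cos(a),np.sin(a)]);y=np.array([-np.sin(a),np.cos(a)])
for P in onz(c,[[336,212.6]],.174):
    d=P[:2]-[.5497,-.0424]; print(d@x,d@y)
E
```

```text
[[ 0.55746932 -0.09162077  0.174     ]] [[ 0.55420155 -0.09203882  0.13      ]] [[ 0.49449615 -0.16293975  0.028     ]]
[-0.36811786 -0.47321519 -0.10887948] -67.26651490568955
0.001286950411814075 -0.04981355507707835
```

Emit:
carry_out([
  {"delta_pos": [-0.0368, -0.0473, -0.0109], "dr": [0, 0, 0]},
  {"delta_pos": [-0.0368, -0.0473, -0.0109], "dr": [0, 0, 0]},
  {"delta_pos": [-0.0368, -0.0473, -0.0109], "dr": [0, 0, 0]},
  {"delta_pos": [-0.0368, -0.0473, -0.0109], "dr": [0, 0, 0]},
  {"delta_pos": [-0.0368, -0.0473, -0.0109], "dr": [0, 0, 0]},
  {"delta_pos": [-0.0368, -0.0473, -0.0109], "dr": [0, 0, 0]},
  {"delta_pos": [-0.0368, -0.0473, -0.0109], "dr": [0, 0, 0]},
  {"delta_pos": [-0.0368, -0.0473, -0.0109], "dr": [0, 0, 0]},
  {"delta_pos": [-0.0368, -0.0473, -0.0109], "dr": [0, 0, 0]},
  {"delta_pos": [-0.0368, -0.0473, -0.0109], "dr": [0, 0, 0]},
])

```text
time: 1.55
tool_pos: [0.5556, -0.0985, 0.3409]
tcp_rot: [-2.616, 1.74, -0.001]
wrist_force: [0.0, -1.1, -0.4]
width: 0.996
```

Emit:
carry_out([
  {"delta_pos": [0, 0, 0], "dr": [0, 0, -0.163]},
  {"delta_pos": [0, 0, 0], "dr": [0, 0, -0.163]},
  {"delta_pos": [0, 0, 0], "dr": [0, 0, -0.163]},
  {"delta_pos": [0, 0, 0], "dr": [0, 0, -0.163]},
  {"delta_pos": [0, 0, 0], "dr": [0, 0, -0.163]},
  {"delta_pos": [0, 0, 0], "dr": [0, 0, -0.163]},
  {"delta_pos": [0, 0, 0], "dr": [0, 0, -0.163]},
  {"delta_pos": [0, 0, 0], "dr": [0, 0, -0.163]},
  {"delta_pos": [0, 0, 0], "dr": [0, 0, 0]},
  {"delta_pos": [0, 0, 0], "dr": [0, 0, 0]},
])

```text
time: 2.8
tool_pos: [0.5548, -0.1003, 0.3403]
tcp_rot: [-3.135, -0.2, 0.0]
wrist_force: [-0.3, -0.1, -0.9]
width: 0.999
```

```bash
python3 - <<'E'
from h import *
c=cam("wrist"); cv2.imwrite("pics/w1.png",c["bgr"]); print(bot.read_state())
c=cam("top"); cv2.imwrite("pics/t1.png",c["bgr"])
E
```

```text
{'time': 2.85, 'q': array([-2.23105579e-01,  4.32487875e-03,  1.69835569e+00,  1.01603017e-05,
        1.43897581e+00, -3.50944372e-01]), 'joint_vel': array([ 0.00071012, -0.00052136,  0.00036729,  0.00011714,  0.00023047,
       -0.01008001]), 'joint_torque': array([ 1.27993157e-03, -3.83925998e+01, -3.81355619e+01, -1.51370418e-04,
        1.15125407e-03,  1.68812735e-02]), 'tool_pos': array([ 0.55484009, -0.10034712,  0.34025079]), 'tcp_rot': array([-3.13514954e+00, -2.00668131e-01,  9.15254767e-05]), 'wrist_force': array([-0.15705403, -0.01666274, -0.30852367]), 'torque': array([ 0.01942241, -0.03594795, -0.01871976]), 'width': 1.0000604926488725}
```

View pics/w1.png

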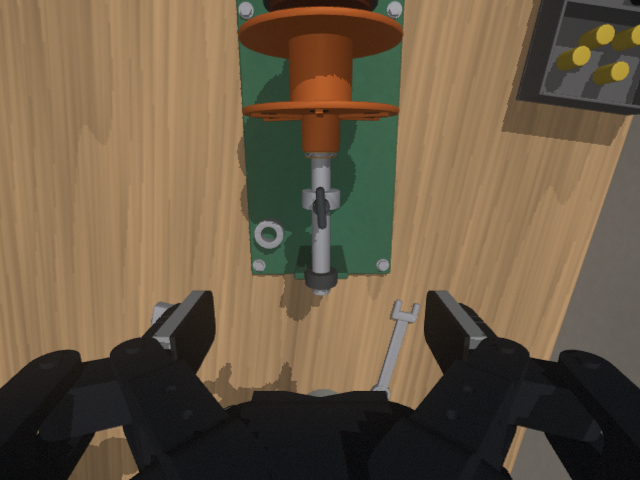

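```bash
python3 - <<'E'
from h import *
c=cam("wrist"); b=c["bgr"]
cv2.imwrite("pics/w1z.png",cv2.resize(b[140:300,240:400],None,fx=5,fy=3.75,interpolation=cv2.INTER_CUBIC))
g=b.max(axis=2)
z=cv2.resize(b[180:235,295:345],None,fx=12,fy=10.9,interpolation=cv2.INTER_NEAREST); cv2.imwrite("pics/w1zz.png",z)
for r in (166,172,178,184,235,245,255,262): print(r,[tuple(map(int,p)) for p in b[r,306:336:1]][::1] if r in(172,) else b[r,306:336].max(axis=1).tolist())
E
```

```text
166 [65, 66, 64, 64, 67, 72, 85, 91, 93, 100, 103, 105, 107, 106, 106, 105, 119, 152, 140, 104, 98, 83, 83, 87, 65, 65, 65, 66, 67, 67]
172 [(51, 66, 43), (50, 65, 40), (52, 68, 43), (49, 65, 41), (55, 67, 46), (71, 74, 66), (100, 97, 97), (111, 108, 109), (121, 117, 118), (132, 127, 128), (141, 136, 136), (145, 142, 141), (151, 147, 147), (153, 149, 149), (156, 151, 152), (155, 150, 150), (155, 150, 150), (151, 146, 147), (147, 143, 143), (141, 137, 137), (134, 130, 131), (125, 121, 122), (117, 114, 113), (107, 104, 105), (82, 82, 79), (52, 67, 42), (53, 67, 42), (49, 65, 38), (51, 66, 40), (50, 66, 41)]
178 [65, 65, 65, 63, 64, 74, 100, 110, 121, 131, 139, 146, 154, 155, 157, 156, 153, 150, 146, 141, 134, 126, 117, 107, 81, 66, 66, 67, 65, 66]
184 [67, 66, 65, 67, 66, 75, 98, 111, 122, 132, 142, 147, 152, 154, 154, 154, 152, 150, 146, 140, 134, 126, 116, 106, 79, 66, 66, 68, 66, 66]
235 [68, 69, 67, 69, 68, 71, 81, 91, 97, 111, 141, 147, 149, 151, 152, 151, 151, 147, 142, 135, 131, 123, 114, 100, 88, 97, 96, 97, 95, 96]
245 [58, 58, 56, 58, 57, 63, 84, 106, 119, 130, 140, 145, 147, 150, 150, 151, 149, 147, 139, 135, 129, 122, 111, 98, 82, 85, 84, 84, 84, 84]
255 [44, 43, 44, 42, 44, 52, 84, 109, 120, 130, 139, 144, 146, 149, 149, 149, 148, 144, 141, 134, 126, 121, 111, 94, 66, 64, 66, 62, 65, 64]
262 [41, 45, 43, 40, 43, 49, 78, 107, 118, 129, 137, 142, 145, 147, 150, 150, 149, 144, 138, 133, 126, 120, 110, 93, 66, 64, 63, 64, 62, 66]
```

View pics/w1z.png

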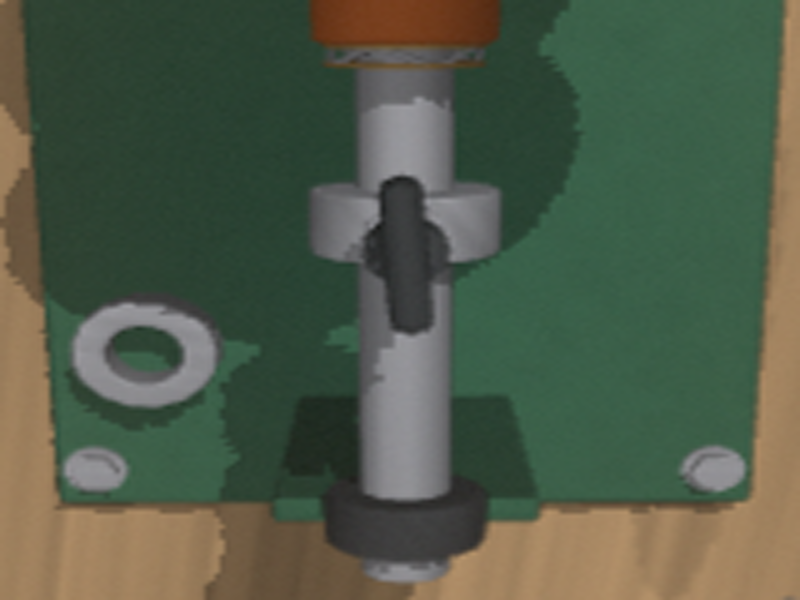

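View pics/w1zz.png

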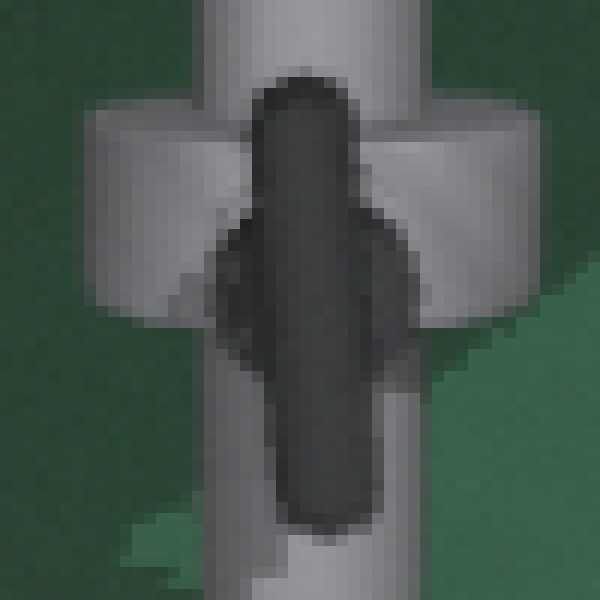

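```bash
python3 - <<'E'
from h import *
c=cam("wrist")
S=onz(c,[[321,175],[320.8,255]],.12); d=S[0]-S[1]; yaw=np.arctan2(-d[0],d[1]); print(S,"yaw",np.degrees(yaw))
W=onz(c,[[320.3,186.9],[322.5,229]],.181); e=W[0]-W[1]; m=W.mean(0);print("wing",W,"len",np.linalg.norm(e),"ang",np.degrees(np.arctan2(-e[0],e[1])))
a=yaw; x=np.array([np.cos(a),np.sin(a)]);y=np.array([-np.sin(a),np.cos(a)])
o=S[1][:2]; print("wing off shaft",(m[:2]-o)@x)
# collar faces: silhouettes at top line z=.14: front edge(-y) row; zoom row 325->209.8 side bottom z=.12 at u 302.. ; 
C=onz(c,[[302.2,189.7],[340.3,189.7],[302.5,206.5],[340,206.5]],.12); print("collar side pts",C)
O=np.array([.5497,-.0424]); 
for P in list(W)+[m]+list(C)+list(S): print("stand",(P[:2]-O)@x*1000,(P[:2]-O)@y*1000)
B=onz(c,[[321,155]],.137);print("washer",(B[0,:2]-O)@y*1000, np.linalg.norm(bot.read_state()["tcp_rot"]))
E
```

```text
[[ 0.55100147 -0.06549258  0.12      ]
 [ 0.56187331 -0.150544    0.12      ]] yaw 7.284426286171457
wing [[ 0.55083451 -0.07021994  0.181     ]
 [ 0.55754055 -0.10676102  0.181     ]] len 0.03715133265979721 ang 10.399226574944182
wing off shaft 0.000244329732559315
collar side pts [[ 0.53370295 -0.0828449   0.12      ]
 [ 0.57268425 -0.07780315  0.12      ]
 [ 0.53603835 -0.10022866  0.12      ]
 [ 0.5748908  -0.09520009  0.12      ]]
stand -2.4020717152444795 -27.739252571462416
stand -0.38338915369833426 -64.83570036791085
stand -1.392730434471463 -46.28747646968664
stand -20.996144153530825 -38.09012649156176
stand 18.309799273703206 -38.031697367540545
stand -20.883774071148583 -55.629693858246476
stand 18.29269666502548 -55.5680080409964
stand -1.6370601670307783 -23.07121809157422
stand -1.6370601670307798 -108.81468290421961
washer -2.61722924555176 3.141557517687659
```

Emit:
carry_out([
  {"delta_pos": [0.0009, -0.0117, 0.02], "dr": [0, 0, 0]},
  {"delta_pos": [0, 0, 0.03], "dr": [0, 0, -0.054]},
  {"delta_pos": [0, 0, 0.03], "dr": [0, 0, 0]},
  {"delta_pos": [0, 0, 0.03], "dr": [0, 0, 0]},
  {"delta_pos": [0, 0, 0.03], "dr": [0, 0, 0]},
  {"delta_pos": [0, 0, 0.02], "dr": [0, 0, 0]},
  {"delta_pos": [0, 0, 0.014], "dr": [0, 0, 0]},
  {"delta_pos": [0, 0, 0.01], "dr": [0, 0, 0]},
  {"delta_pos": [0, 0, 0], "dr": [0, 0, 0]},
  {"delta_pos": [0, 0, 0], "dr": [0, 0, 0]},
], grip=0.7)

```text
time: 4.25
tool_pos: [0.555, -0.0888, 0.1573]
tcp_rot: [3.128, 0.288, 0.003]
wrist_force: [-0.2, -0.1, 1.1]
width: 0.699
```

```bash
python3 - <<'E'
from h import *
c=cam("wrist"); cv2.imwrite("pics/w2.png",c["bgr"]); s=bot.read_state(); print(s["wrist_force"],s["torque"],s["tool_pos"])
c=cam("scene"); cv2.imwrite("pics/s2.png",cv2.resize(c["bgr"][150:350,230:430],None,fx=3,fy=3,interpolation=cv2.INTER_CUBIC))
E
```

```text
[-0.80732448  0.72717834 -0.141822  ] [-0.02415896 -0.00763029 -0.01557598] [ 0.55508449 -0.08881881  0.15739579]
```

View pics/w2.png

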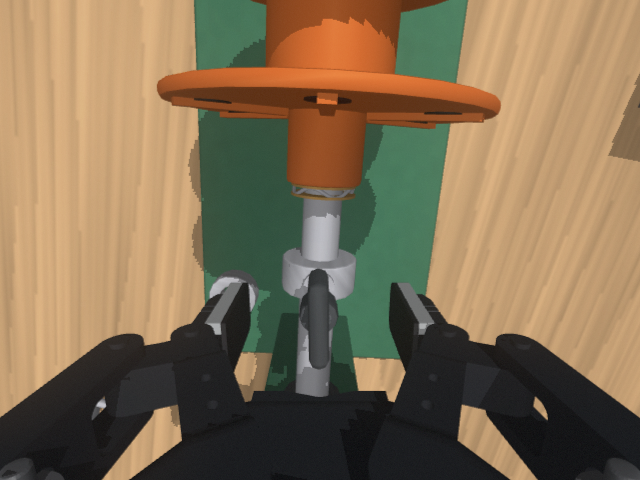

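View pics/s2.png

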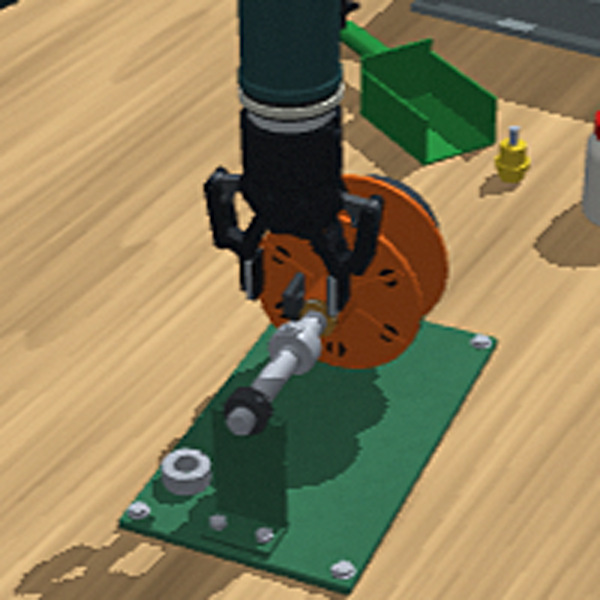

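Emit:
carry_out([
  {"delta_pos": [-0.0006, 0, 0], "dr": [0, 0, 0]},
  {"delta_pos": [0, 0, 0], "dr": [0, 0, 0]},
  {"delta_pos": [0, 0, 0], "dr": [0, 0, 0]},
  {"delta_pos": [0, 0, 0], "dr": [0, 0, 0]},
  {"delta_pos": [0, 0, 0], "dr": [0, 0, 0]},
  {"delta_pos": [0, 0, 0], "dr": [0, 0, 0]},
  {"delta_pos": [0, 0, 0], "dr": [0, 0, 0]},
  {"delta_pos": [0, 0, 0], "dr": [0, 0, 0]},
], grip=0, force=60)

```text
time: 5.35
tool_pos: [0.5543, -0.0887, 0.1567]
tcp_rot: [3.128, 0.289, 0.002]
wrist_force: [4.8, 0.9, 1.3]
width: 0.086
```

```bash
python3 - <<'E'
from h import *
c=cam("wrist"); cv2.imwrite("pics/w3.png",c["bgr"]); s=bot.read_state(); print(s["wrist_force"],s["torque"],s["tool_pos"],s["width"])
E
```

```text
[4.28407462 0.9405142  1.60633158] [ 0.23385605 -0.78819521  0.01220951] [ 0.55434783 -0.08870848  0.15668546] 0.0834174172832415
```

View pics/w3.png

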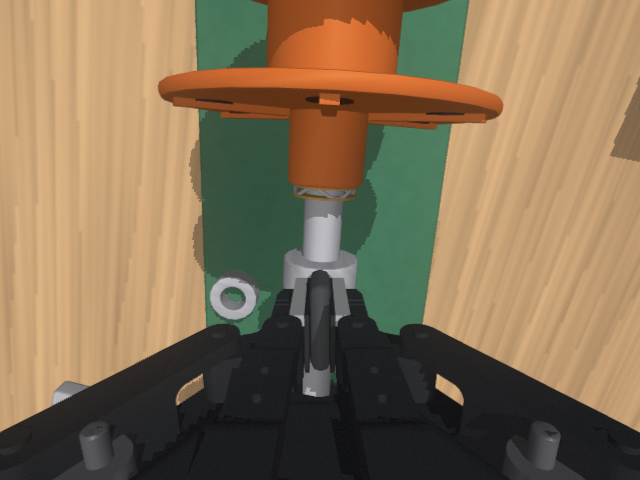

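Emit:
carry_out([
  {"delta_pos": [0.0005, 0, 0], "dr": [0, 0, -0.05]},
  {"delta_pos": [0, 0, 0], "dr": [0, 0, -0.1]},
  {"delta_pos": [0, 0, 0], "dr": [0, 0, -0.1]},
  {"delta_pos": [0, 0, 0], "dr": [0, 0, -0.1]},
])

```text
time: 5.9
tool_pos: [0.5538, -0.0889, 0.1565]
tcp_rot: [3.029, 0.834, -0.001]
wrist_force: [1.4, 0.8, 3.4]
width: 0.087
```

```bash
python3 - <<'E'
from h import *
s=bot.read_state(); print(s["wrist_force"],s["torque"],s["tool_pos"],s["width"],s["tcp_rot"])
E
```

```text
[1.39826183 0.79569974 3.40160768] [ 0.03913783 -0.3165375  -0.02707573] [ 0.55383058 -0.08887877  0.15651953] 0.08734651233884355 [ 3.02879729e+00  8.33583007e-01 -1.25523739e-03]
```

```bash
python3 - <<'E'
from h import *
c=cam("wrist"); cv2.imwrite("pics/w4.png",c["bgr"]); s=bot.read_state(); print(s["wrist_force"],s["torque"],s["tool_pos"],s["width"],s["joint_torque"])
E
```

```text
[0.72275136 0.0044924  2.49376082] [ 0.05676275 -0.30262912 -0.03241396] [ 0.55380823 -0.08892402  0.15649456] 0.08866783200053588 [ -0.31277365 -38.63786101 -31.92107677  -0.19377059   0.53212032
  -0.05918758]
```

View pics/w4.png

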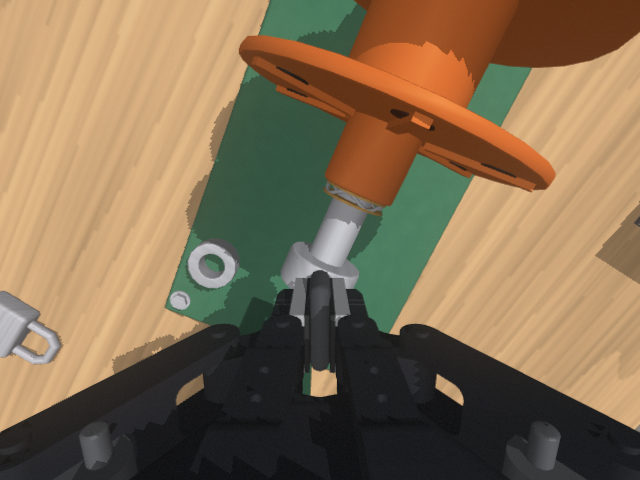

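Emit:
carry_out([
  {"delta_pos": [0, 0, 0], "dr": [0, 0, -0.1]},
  {"delta_pos": [0, 0, 0], "dr": [0, 0, -0.1]},
  {"delta_pos": [0, 0, 0], "dr": [0, 0, -0.1]},
  {"delta_pos": [0, 0, 0], "dr": [0, 0, -0.1]},
  {"delta_pos": [0, 0, 0], "dr": [0, 0, -0.1]},
  {"delta_pos": [0, 0, 0], "dr": [0, 0, -0.15]},
  {"delta_pos": [0, 0, 0], "dr": [0, 0, -0.15]},
  {"delta_pos": [0, 0, 0], "dr": [0, 0, -0.15]},
  {"delta_pos": [0, 0, 0], "dr": [0, 0, 0]},
  {"delta_pos": [0, 0, 0], "dr": [0, 0, 0]},
])

```text
time: 7.2
tool_pos: [0.553, -0.0891, 0.1563]
tcp_rot: [-2.318, -2.118, 0.004]
wrist_force: [-2.0, -1.8, 5.5]
width: 0.082
```

```bash
cat > st.py <<'E'
from h import *
s=bot.read_state(); Rm=R.from_rotvec(s["tcp_rot"]).as_matrix()
a=np.radians(7.28); y=np.array([-np.sin(a),np.cos(a),0]);x=np.array([np.cos(a),np.sin(a),0])
f=s["wrist_force"]; print("t",s["time"],"pos",s["tool_pos"].round(5),"w",round(s["width"],4),"yaw",round(np.arctan2(Rm[1,0],Rm[0,0]),4))
print("F along x,y,z",round(f@x,2),round(f@y,2),round(f[2],2),"M",s["torque"].round(3),"jt6",s["joint_torque"][5].round(3),"jt1",s["joint_torque"][0].round(3))
print("stand y of tcp", (s["tool_pos"][:2]-[.5497,-.0424])@y[:2]*1000,"x",(s["tool_pos"][:2]-[.5497,-.0424])@x[:2]*1000)
print("tool deltas per mm of +y:",(Rm.T@y).round(4))
E
python3 - <<'E'
from h import *
c=cam("wrist"); cv2.imwrite("pics/w5.png",c["bgr"])
E
python3 st.py
```

```text
t 7.25 pos [ 0.553   -0.08907  0.15627] w 0.0846 yaw 1.4808
F along x,y,z -3.31 -1.56 5.45 M [-0.309  0.502  0.059] jt6 0.064 jt1 1.069
stand y of tcp -46.71503010997231 x -2.6452339006198167
tool deltas per mm of +y: [ 9.765e-01 -2.153e-01 -3.000e-04]
```

View pics/w5.png

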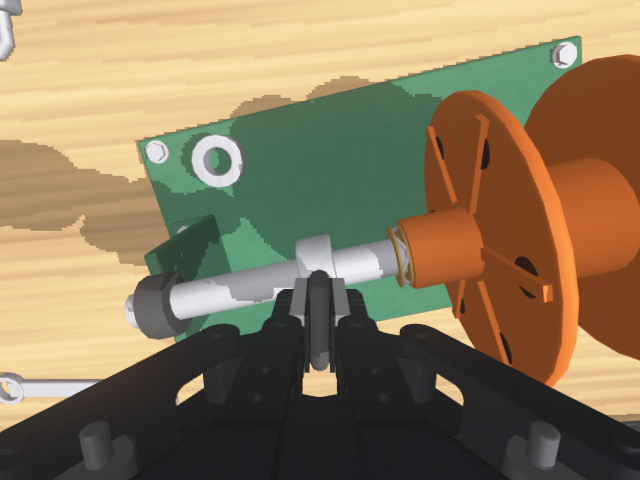

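Emit:
carry_out([
  {"delta_pos": [0.0039, -0.00086, 0], "dr": [0, 0, 0]},
  {"delta_pos": [0.0039, -0.00086, 0], "dr": [0, 0, 0]},
  {"delta_pos": [0.0039, -0.00086, 0], "dr": [0, 0, 0]},
  {"delta_pos": [0.0039, -0.00086, 0], "dr": [0, 0, 0]},
  {"delta_pos": [0.0039, -0.00086, 0], "dr": [0, 0, 0]},
  {"delta_pos": [0.002, -0.00043, 0], "dr": [0, 0, 0]},
  {"delta_pos": [0.001, -0.00022, 0], "dr": [0, 0, 0]},
  {"delta_pos": [0.001, -0.00022, 0], "dr": [0, 0, 0]},
])

```text
time: 8.25
tool_pos: [0.5499, -0.0651, 0.1563]
tcp_rot: [-2.318, -2.119, 0.004]
wrist_force: [-3.1, -2.1, 5.0]
width: 0.085
```

```bash
python3 st.py; python3 - <<'E'
from h import *
c=cam("wrist"); cv2.imwrite("pics/w6.png",c["bgr"])
c=cam("scene"); cv2.imwrite("pics/s6.png",cv2.resize(c["bgr"][150:350,230:430],None,fx=3,fy=3,interpolation=cv2.INTER_CUBIC))
E
python3 st.py
```

```text
t 8.25 pos [ 0.54987 -0.06512  0.15629] w 0.0845 yaw 1.481
F along x,y,z -3.32 -1.69 5.0 M [-0.344  0.481  0.039] jt6 0.032 jt1 1.028
stand y of tcp -22.5545331739363 x -2.7068662241236376
tool deltas per mm of +y: [ 9.766e-01 -2.152e-01 -4.000e-04]
t 8.35 pos [ 0.54985 -0.06497  0.15628] w 0.0808 yaw 1.481
F along x,y,z -3.56 -0.49 5.61 M [-0.168  0.481  0.028] jt6 0.056 jt1 0.849
stand y of tcp -22.404494364192786 x -2.706210524960975
tool deltas per mm of +y: [ 9.766e-01 -2.152e-01 -2.000e-04]
```

View pics/w6.png

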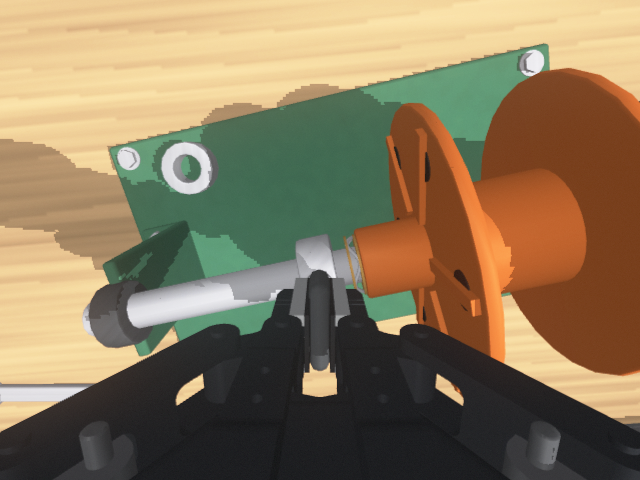

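View pics/s6.png

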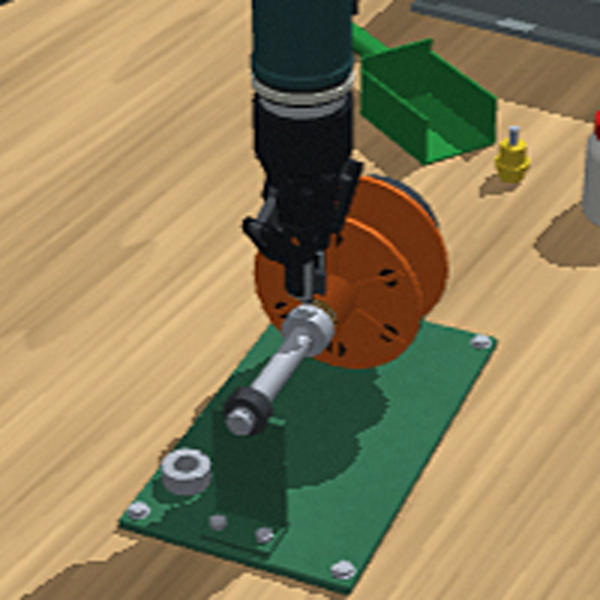

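Emit:
carry_out([
  {"delta_pos": [0, 0, 0], "dr": [0, 0, 0.11]},
  {"delta_pos": [0, 0, 0], "dr": [0, 0, 0.11]},
  {"delta_pos": [0, 0, 0], "dr": [0, 0, 0.08]},
  {"delta_pos": [0, 0, 0], "dr": [0, 0, 0]},
  {"delta_pos": [0, 0, 0], "dr": [0, 0, 0]},
])

```text
time: 8.98
tool_pos: [0.55, -0.0645, 0.1563]
tcp_rot: [-2.609, -1.748, 0.003]
wrist_force: [-3.0, 0.2, 5.3]
width: 0.08
```

```bash
python3 st.py
```

```text
t 8.975 pos [ 0.54997 -0.06452  0.15628] w 0.0796 yaw 1.1806
F along x,y,z -2.99 0.59 5.3 M [0.029 0.364 0.021] jt6 -0.008 jt1 0.019
stand y of tcp -21.976181410614572 x -2.5362751652545814
tool deltas per mm of +y: [ 8.692e-01 -4.945e-01  8.000e-04]
```

Emit:
carry_out([
  {"delta_pos": [0.00174, -0.00099, 0], "dr": [0, 0, 0]},
  {"delta_pos": [0.00174, -0.00099, 0], "dr": [0, 0, 0]},
  {"delta_pos": [0.00174, -0.00099, 0], "dr": [0, 0, 0]},
  {"delta_pos": [0.00087, -0.0005, 0], "dr": [0, 0, 0]},
])

```text
time: 9.48
tool_pos: [0.5491, -0.0581, 0.1563]
tcp_rot: [-2.609, -1.748, 0.003]
wrist_force: [-2.1, -2.3, 5.6]
width: 0.082
```

```bash
python3 st.py
```

```text
t 9.475 pos [ 0.54912 -0.05811  0.15631] w 0.0823 yaw 1.1808
F along x,y,z -2.35 -1.99 5.64 M [-0.311  0.432 -0.012] jt6 -0.018 jt1 1.006
stand y of tcp -15.514345015615984 x -2.5636803261035737
tool deltas per mm of +y: [ 8.693e-01 -4.943e-01 -3.000e-04]
```

Emit:
carry_out([
  {"delta_pos": [0.00087, -0.0005, 0], "dr": [0, 0, 0]},
  {"delta_pos": [0.00087, -0.0005, 0], "dr": [0, 0, 0]},
])

```text
time: 9.72
tool_pos: [0.5489, -0.0566, 0.1563]
tcp_rot: [2.609, 1.749, -0.004]
wrist_force: [-2.9, -3.2, 4.5]
width: 0.085
```

```bash
python3 st.py
```

```text
t 9.725 pos [ 0.54889 -0.05658  0.15629] w 0.085 yaw 1.181
F along x,y,z -3.24 -2.82 4.47 M [-0.672  0.399  0.011] jt6 -0.059 jt1 2.212
stand y of tcp -13.966499003889334 x -2.5986468140031147
tool deltas per mm of +y: [ 0.8694 -0.4941 -0.0013]
```

Emit:
carry_out([
  {"delta_pos": [0.00087, -0.0005, 0], "dr": [0, 0, 0]},
  {"delta_pos": [0.00087, -0.0005, 0], "dr": [0, 0, 0]},
])

```text
time: 9.98
tool_pos: [0.5487, -0.0547, 0.1563]
tcp_rot: [2.609, 1.75, -0.004]
wrist_force: [-2.8, -3.2, 6.2]
width: 0.089
```

```bash
python3 st.py
```

```text
t 9.975 pos [ 0.54871 -0.05473  0.15629] w 0.0892 yaw 1.1814
F along x,y,z -3.15 -2.86 6.21 M [-0.634  0.459 -0.005] jt6 -0.032 jt1 2.142
stand y of tcp -12.110161079963397 x -2.5416701388459377
tool deltas per mm of +y: [ 0.8696 -0.4938 -0.0013]
```

Emit:
carry_out([
  {"delta_pos": [0.00087, -0.0005, 0], "dr": [0, 0, 0]},
  {"delta_pos": [0.00087, -0.0005, 0], "dr": [0, 0, 0]},
])

```text
time: 10.22
tool_pos: [0.5484, -0.0527, 0.1563]
tcp_rot: [2.609, 1.75, -0.004]
wrist_force: [-2.7, -4.5, 5.3]
width: 0.083
```

```bash
python3 st.py;python3 - <<'E'
from h import *
c=cam("wrist"); cv2.imwrite("pics/w7.png",c["bgr"])
E
python3 st.py
```

```text
t 10.225 pos [ 0.54841 -0.0527   0.15627] w 0.0832 yaw 1.1815
F along x,y,z -3.25 -4.17 5.33 M [-0.607  0.443 -0.019] jt6 -0.031 jt1 2.127
stand y of tcp -10.05260381905897 x -2.5798109382450862
tool deltas per mm of +y: [ 0.8696 -0.4937 -0.0013]
t 10.275 pos [ 0.54839 -0.05258  0.15627] w 0.0837 yaw 1.1815
F along x,y,z -2.78 -2.83 4.96 M [-0.619  0.466 -0.02 ] jt6 -0.013 jt1 1.926
stand y of tcp -9.9330266051893 x -2.590441395613926
tool deltas per mm of +y: [ 0.8696 -0.4938 -0.0011]
```

View pics/w7.png

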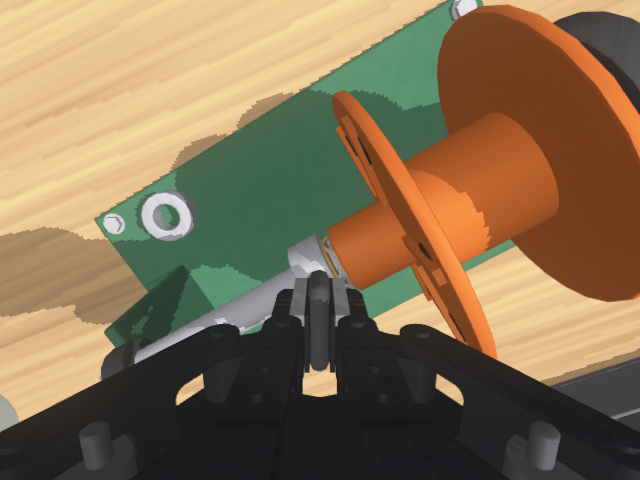

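Emit:
carry_out([
  {"delta_pos": [0.00087, -0.0005, 0], "dr": [0, 0, 0]},
  {"delta_pos": [0.00087, -0.0005, 0], "dr": [0, 0, 0]},
])

```text
time: 10.52
tool_pos: [0.5482, -0.0507, 0.1563]
tcp_rot: [2.609, 1.75, -0.004]
wrist_force: [-1.9, -3.4, 5.1]
width: 0.086
```

```bash
python3 st.py
```

```text
t 10.525 pos [ 0.54818 -0.05073  0.15628] w 0.0859 yaw 1.1815
F along x,y,z -2.34 -3.1 5.07 M [-0.665  0.483 -0.017] jt6 -0.027 jt1 2.109
stand y of tcp -8.072891305402658 x -2.5664677290263342
tool deltas per mm of +y: [ 0.8696 -0.4937 -0.0013]
```

Emit:
carry_out([
  {"delta_pos": [0.00087, -0.0005, 0], "dr": [0, 0, 0]},
  {"delta_pos": [0.00087, -0.0005, 0], "dr": [0, 0, 0]},
])

```text
time: 10.78
tool_pos: [0.5479, -0.0487, 0.1563]
tcp_rot: [2.609, 1.75, -0.004]
wrist_force: [-2.7, -3.5, 5.3]
width: 0.084
```

```bash
python3 st.py
```

```text
t 10.775 pos [ 0.54792 -0.04874  0.15628] w 0.0843 yaw 1.1815
F along x,y,z -3.17 -3.11 5.25 M [-0.688  0.478  0.05 ] jt6 -0.028 jt1 2.104
stand y of tcp -6.0617063340237145 x -2.571749125969682
tool deltas per mm of +y: [ 0.8696 -0.4937 -0.0013]
```

Emit:
carry_out([
  {"delta_pos": [0.00087, -0.0005, 0], "dr": [0, 0, 0]},
  {"delta_pos": [0.00087, -0.0005, 0], "dr": [0, 0, 0]},
])

```text
time: 11.02
tool_pos: [0.5477, -0.0467, 0.1563]
tcp_rot: [2.609, 1.75, -0.004]
wrist_force: [-3.2, -4.5, 5.2]
width: 0.08
```

```bash
python3 st.py
```

```text
t 11.025 pos [ 0.54766 -0.04674  0.1563 ] w 0.0801 yaw 1.1815
F along x,y,z -3.77 -4.1 5.2 M [-0.681  0.438  0.032] jt6 -0.028 jt1 2.094
stand y of tcp -4.050942757111155 x -2.5780758257269722
tool deltas per mm of +y: [ 0.8696 -0.4937 -0.0013]
```

Emit:
carry_out([
  {"delta_pos": [0.00087, -0.0005, 0], "dr": [0, 0, 0]},
  {"delta_pos": [0.00087, -0.0005, 0], "dr": [0, 0, 0]},
])

```text
time: 11.28
tool_pos: [0.5474, -0.0448, 0.1563]
tcp_rot: [2.609, 1.75, -0.004]
wrist_force: [-2.6, -3.6, 5.1]
width: 0.083
```

```bash
python3 st.py
```

```text
t 11.275 pos [ 0.54738 -0.04476  0.15629] w 0.0833 yaw 1.1815
F along x,y,z -3.06 -3.19 5.13 M [-0.683  0.464 -0.013] jt6 -0.028 jt1 2.086
stand y of tcp -2.0451862045851916 x -2.604403211143069
tool deltas per mm of +y: [ 0.8696 -0.4938 -0.0013]
```

Emit:
carry_out([
  {"delta_pos": [0.00087, -0.0005, 0], "dr": [0, 0, 0]},
  {"delta_pos": [0.00087, -0.0005, 0], "dr": [0, 0, 0]},
])

```text
time: 11.52
tool_pos: [0.5471, -0.0428, 0.1563]
tcp_rot: [2.609, 1.75, -0.004]
wrist_force: [-2.2, -3.9, 5.8]
width: 0.086
```

```bash
python3 st.py
```

```text
t 11.525 pos [ 0.5471  -0.04277  0.15627] w 0.0858 yaw 1.1814
F along x,y,z -2.71 -3.55 5.79 M [-0.626  0.422 -0.043] jt6 -0.028 jt1 2.076
stand y of tcp -0.036026573283035164 x -2.6287256718387275
tool deltas per mm of +y: [ 0.8696 -0.4938 -0.0013]
```

Emit:
carry_out([
  {"delta_pos": [0.00087, -0.0005, 0], "dr": [0, 0, 0]},
])

```text
time: 11.65
tool_pos: [0.547, -0.0417, 0.1563]
tcp_rot: [2.609, 1.75, -0.004]
wrist_force: [-2.5, -4.2, 5.4]
width: 0.086
```

```bash
python3 st.py
```

```text
t 11.65 pos [ 0.54698 -0.04173  0.15628] w 0.0857 yaw 1.1815
F along x,y,z -3.06 -3.88 5.4 M [-0.649  0.44   0.034] jt6 -0.028 jt1 2.071
stand y of tcp 1.0045795152669728 x -2.6112492863885506
tool deltas per mm of +y: [ 0.8696 -0.4937 -0.0013]
```

Emit:
carry_out([
  {"delta_pos": [0.00087, -0.0005, 0], "dr": [0, 0, 0]},
])

```text
time: 11.78
tool_pos: [0.5469, -0.0408, 0.1563]
tcp_rot: [2.609, 1.75, -0.004]
wrist_force: [-2.6, -3.0, 5.5]
width: 0.086
```

```bash
python3 st.py
```

```text
t 11.775 pos [ 0.54686 -0.04076  0.15629] w 0.0856 yaw 1.1815
F along x,y,z -2.96 -2.67 5.49 M [-0.665  0.429 -0.021] jt6 -0.028 jt1 2.067
stand y of tcp 1.9885836184131127 x -2.6128124697158297
tool deltas per mm of +y: [ 0.8696 -0.4937 -0.0013]
```

Emit:
carry_out([
  {"delta_pos": [0.00087, -0.0005, 0], "dr": [0, 0, 0]},
])

```text
time: 11.9
tool_pos: [0.5467, -0.0398, 0.1563]
tcp_rot: [2.609, 1.75, -0.004]
wrist_force: [-1.6, -3.7, 5.8]
width: 0.08
```

```bash
python3 st.py
```

```text
t 11.9 pos [ 0.54673 -0.03976  0.1563 ] w 0.0801 yaw 1.1815
F along x,y,z -2.04 -3.48 5.83 M [-0.694  0.408 -0.053] jt6 -0.028 jt1 2.061
stand y of tcp 2.9930039659184966 x -2.611598945527466
tool deltas per mm of +y: [ 0.8696 -0.4937 -0.0013]
```

Emit:
carry_out([
  {"delta_pos": [0.00087, -0.0005, 0], "dr": [0, 0, 0]},
])

```text
time: 12.02
tool_pos: [0.5467, -0.0392, 0.1563]
tcp_rot: [2.608, 1.75, -0.004]
wrist_force: [-2.3, -5.7, 4.5]
width: 0.087
```

```bash
python3 st.py
```

```text
t 12.025 pos [ 0.54666 -0.03925  0.15631] w 0.0872 yaw 1.1818
F along x,y,z -3.03 -5.36 4.51 M [-1.142  0.415 -0.018] jt6 -0.028 jt1 3.357
stand y of tcp 3.515278872587814 x -2.6198784945152367
tool deltas per mm of +y: [ 0.8697 -0.4935 -0.0023]
```

Emit:
carry_out([
  {"delta_pos": [0.00087, -0.0005, 0], "dr": [0, 0, 0]},
])

```text
time: 12.15
tool_pos: [0.5466, -0.0388, 0.1563]
tcp_rot: [2.607, 1.749, -0.005]
wrist_force: [-2.0, -8.4, 4.2]
width: 0.084
```

```bash
python3 st.py; python3 - <<'E'
from h import *
c=cam("top"); cv2.imwrite("pics/t8.png",cv2.resize(c["bgr"][165:280,235:395],None,fx=5,fy=5,interpolation=cv2.INTER_CUBIC))
E
```

```text
t 12.15 pos [ 0.54658 -0.03879  0.15627] w 0.0838 yaw 1.1819
F along x,y,z -3.05 -8.07 4.21 M [-1.408  0.332 -0.004] jt6 -0.027 jt1 4.336
stand y of tcp 3.9751844664776903 x -2.6388122109766163
tool deltas per mm of +y: [ 0.8698 -0.4934 -0.0033]
```

View pics/t8.png

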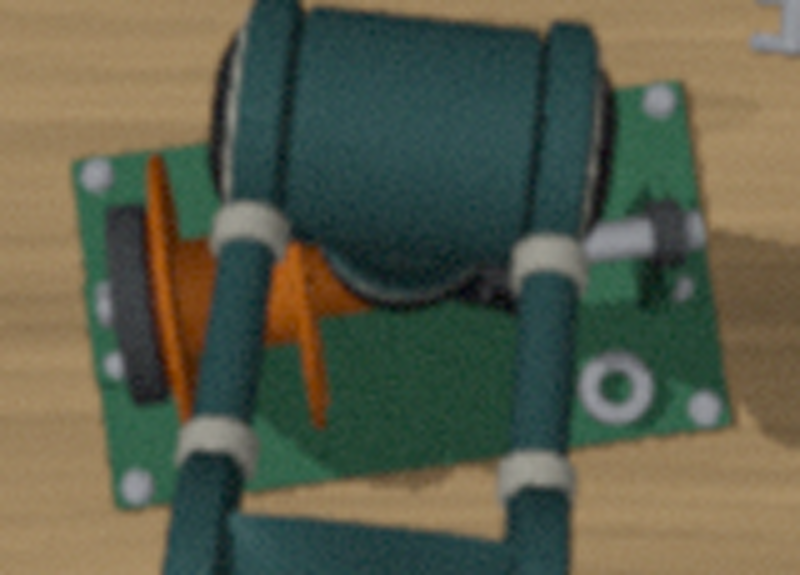

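Emit:
carry_out([
  {"delta_pos": [0, 0, 0], "dr": [0, 0, 0]},
  {"delta_pos": [0, 0, 0], "dr": [0, 0, 0]},
])

```text
time: 12.45
tool_pos: [0.5466, -0.0388, 0.1563]
tcp_rot: [2.607, 1.749, -0.005]
wrist_force: [-3.0, -7.4, 4.7]
width: 0.083
```

```bash
python3 st.py
```

```text
t 12.45 pos [ 0.54658 -0.03883  0.1563 ] w 0.0829 yaw 1.1817
F along x,y,z -3.88 -7.0 4.65 M [-1.152  0.438  0.054] jt6 -0.0 jt1 3.781
stand y of tcp 3.931523814261269 x -2.638247241976448
tool deltas per mm of +y: [ 0.8697 -0.4935 -0.0031]
```

Emit:
carry_out([
  {"delta_pos": [0.00044, -0.00025, 0], "dr": [0, 0, 0]},
  {"delta_pos": [0, 0, 0], "dr": [0, 0, 0]},
  {"delta_pos": [0, 0, 0], "dr": [0, 0, 0]},
])

```text
time: 12.82
tool_pos: [0.5466, -0.0387, 0.1563]
tcp_rot: [2.607, 1.749, -0.005]
wrist_force: [-2.3, -8.0, 5.9]
width: 0.086
```

```bash
python3 st.py
```

```text
t 12.825 pos [ 0.54658 -0.03867  0.15629] w 0.0858 yaw 1.1818
F along x,y,z -3.34 -7.64 5.95 M [-1.331  0.361 -0.074] jt6 -0.004 jt1 4.385
stand y of tcp 4.09302832546878 x -2.627277307619182
tool deltas per mm of +y: [ 0.8698 -0.4934 -0.0038]
```

Emit:
carry_out([
  {"delta_pos": [0.00044, -0.00025, 0], "dr": [0, 0, 0]},
  {"delta_pos": [0.00044, -0.00025, 0], "dr": [0, 0, 0]},
])

```text
time: 13.08
tool_pos: [0.5465, -0.0382, 0.1563]
tcp_rot: [2.606, 1.748, -0.006]
wrist_force: [-2.1, -10.9, 3.2]
width: 0.086
```

```bash
python3 st.py
```

```text
t 13.075 pos [ 0.54651 -0.03823  0.15629] w 0.0857 yaw 1.1819
F along x,y,z -3.51 -10.51 3.22 M [-1.729  0.326 -0.029] jt6 -0.019 jt1 5.598
stand y of tcp 4.5450213244153765 x -2.631678735684778
tool deltas per mm of +y: [ 0.8698 -0.4933 -0.0049]
```

Emit:
carry_out([
  {"delta_pos": [0, 0, 0], "dr": [0, 0, 0]},
  {"delta_pos": [0, 0, 0], "dr": [0, 0, 0]},
])

```text
time: 13.32
tool_pos: [0.5465, -0.0382, 0.1563]
tcp_rot: [2.606, 1.748, -0.006]
wrist_force: [-2.7, -10.3, 4.2]
width: 0.079
```

```bash
python3 st.py
```

```text
t 13.325 pos [ 0.54651 -0.03822  0.15628] w 0.0791 yaw 1.1819
F along x,y,z -4.01 -9.86 4.19 M [-1.726  0.411  0.005] jt6 -0.005 jt1 5.334
stand y of tcp 4.552070511700504 x -2.6383619970000702
tool deltas per mm of +y: [ 0.8698 -0.4934 -0.0048]
```

Emit:
carry_out([
  {"delta_pos": [0.00035, -0.0002, 0], "dr": [0, 0, 0]},
  {"delta_pos": [0, 0, 0], "dr": [0, 0, 0]},
])

```text
time: 13.58
tool_pos: [0.5465, -0.0381, 0.1563]
tcp_rot: [2.606, 1.748, -0.006]
wrist_force: [-1.1, -10.6, 4.3]
width: 0.087
```

```bash
python3 st.py
```

```text
t 13.575 pos [ 0.54649 -0.03806  0.15631] w 0.0869 yaw 1.182
F along x,y,z -2.38 -10.34 4.3 M [-1.738  0.344 -0.026] jt6 -0.007 jt1 5.767
stand y of tcp 4.713401097827398 x -2.628955970800105
tool deltas per mm of +y: [ 0.8698 -0.4933 -0.0052]
```

Emit:
carry_out([
  {"delta_pos": [0, 0, 0], "dr": [0, 0, 0.08]},
  {"delta_pos": [0, 0, 0], "dr": [0, 0, 0.08]},
  {"delta_pos": [0, 0, 0], "dr": [0, 0, 0.08]},
])

```text
time: 13.95
tool_pos: [0.5467, -0.0377, 0.1563]
tcp_rot: [2.798, 1.42, -0.004]
wrist_force: [-1.5, -9.4, 3.6]
width: 0.087
```

```bash
python3 st.py
```

```text
t 13.95 pos [ 0.54671 -0.03769  0.15634] w 0.0874 yaw 0.9395
F along x,y,z -2.63 -9.1 3.62 M [-1.481  0.19   0.129] jt6 -0.551 jt1 4.836
stand y of tcp 5.051195515542773 x -2.3665498718753177
tool deltas per mm of +y: [ 0.7259 -0.6877 -0.0046]
```

Emit:
carry_out([
  {"delta_pos": [0, 0, 0], "dr": [0, 0, 0.1]},
  {"delta_pos": [0, 0, 0], "dr": [0, 0, 0.1]},
  {"delta_pos": [0, 0, 0], "dr": [0, 0, 0.1]},
])

```text
time: 14.32
tool_pos: [0.547, -0.0373, 0.1565]
tcp_rot: [2.979, 0.985, -0.002]
wrist_force: [-0.0, -7.7, 3.7]
width: 0.081
```

```bash
python3 st.py
```

```text
t 14.325 pos [ 0.54705 -0.03733  0.15645] w 0.0814 yaw 0.6388
F along x,y,z -1.01 -7.68 3.65 M [-1.233  0.041  0.129] jt6 -0.684 jt1 4.107
stand y of tcp 5.360909225134179 x -1.988266390131555
tool deltas per mm of +y: [ 0.4897 -0.8719 -0.0041]
```

Emit:
carry_out([
  {"delta_pos": [0, 0, 0], "dr": [0, 0, 0.1]},
  {"delta_pos": [0, 0, 0], "dr": [0, 0, 0.1]},
  {"delta_pos": [0, 0, 0], "dr": [0, 0, 0.1]},
  {"delta_pos": [0, 0, 0], "dr": [0, 0, 0.06]},
])

```text
time: 14.82
tool_pos: [0.5476, -0.0371, 0.1566]
tcp_rot: [3.107, 0.438, 0.001]
wrist_force: [1.0, -6.4, 3.5]
width: 0.08
```

```bash
python3 st.py; python3 - <<'E'
from h import *
c=cam("wrist"); cv2.imwrite("pics/w9.png",c["bgr"])
E
```

```text
t 14.825 pos [ 0.54761 -0.03707  0.1566 ] w 0.0805 yaw 0.2799
F along x,y,z 0.21 -6.45 3.54 M [-1.258 -0.14   0.181] jt6 -0.217 jt1 3.629
stand y of tcp 5.55236827417358 x -1.3931397434028936
tool deltas per mm of +y: [ 0.1522 -0.9883 -0.0039]
```

View pics/w9.png

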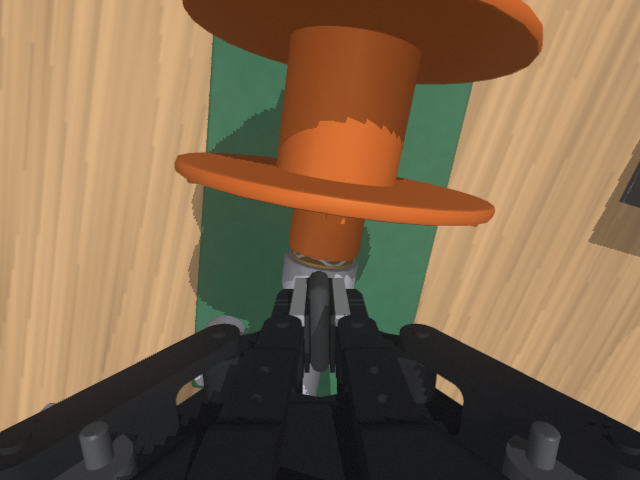

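Emit:
carry_out([
  {"delta_pos": [0, 0, 0], "dr": [0, 0, 0.06]},
  {"delta_pos": [0, 0, 0], "dr": [0, 0, 0.05]},
  {"delta_pos": [0, 0, 0], "dr": [0, 0, 0.04]},
  {"delta_pos": [0, 0, 0], "dr": [0, 0, 0]},
])

```text
time: 15.38
tool_pos: [0.5478, -0.037, 0.1566]
tcp_rot: [3.131, 0.206, 0.002]
wrist_force: [1.4, -6.9, 2.9]
width: 0.085
```

```bash
python3 st.py
```

```text
t 15.375 pos [ 0.54784 -0.03701  0.15665] w 0.0855 yaw 0.1317
F along x,y,z 0.49 -7.06 2.92 M [-1.178 -0.235  0.094] jt6 0.185 jt1 3.674
stand y of tcp 5.581763619363517 x -1.1599429018633505
tool deltas per mm of +y: [ 0.0046 -1.     -0.0038]
```

Emit:
carry_out([
  {"delta_pos": [0, 0, 0], "dr": [0, 0, 0.04]},
  {"delta_pos": [0, 0, 0], "dr": [0, 0, 0]},
])

```text
time: 15.62
tool_pos: [0.5479, -0.037, 0.1567]
tcp_rot: [3.134, 0.145, 0.003]
wrist_force: [1.2, -7.6, 3.2]
width: 0.083
```

```bash
python3 st.py
```

```text
t 15.625 pos [ 0.5479  -0.03703  0.15668] w 0.0826 yaw 0.0924
F along x,y,z 0.25 -7.66 3.2 M [-1.216 -0.276  0.36 ] jt6 0.433 jt1 3.371
stand y of tcp 5.558296909530186 x -1.1059534877937085
tool deltas per mm of +y: [-0.0347 -0.9994 -0.004 ]
```

Emit:
carry_out([
  {"delta_pos": [0, 0, 0], "dr": [0, 0, 0.03]},
  {"delta_pos": [0, 0, 0], "dr": [0, 0, 0]},
])

```text
time: 15.88
tool_pos: [0.5479, -0.037, 0.1567]
tcp_rot: [3.136, 0.099, 0.003]
wrist_force: [1.7, -7.8, 2.9]
width: 0.085
```

```bash
python3 st.py
```

```text
t 15.875 pos [ 0.54793 -0.03703  0.15667] w 0.0849 yaw 0.0634
F along x,y,z 0.67 -7.98 2.92 M [-1.109 -0.355  0.685] jt6 0.746 jt1 2.999
stand y of tcp 5.550341358086529 x -1.0757346233687455
tool deltas per mm of +y: [-0.0636 -0.998  -0.0043]
```

Emit:
carry_out([
  {"delta_pos": [0, 0.0007, 0], "dr": [0, 0, -0.03]},
  {"delta_pos": [0, 0.0006, 0], "dr": [0, 0, -0.02]},
  {"delta_pos": [0, 0, 0], "dr": [0, 0, 0]},
])

```text
time: 16.25
tool_pos: [0.5479, -0.0371, 0.1566]
tcp_rot: [3.135, 0.177, 0.002]
wrist_force: [0.9, -5.2, 2.7]
width: 0.082
```

```bash
python3 st.py
```

```text
t 16.25 pos [ 0.54785 -0.03709  0.15665] w 0.0818 yaw 0.113
F along x,y,z 0.19 -5.26 2.73 M [-0.903 -0.345  0.133] jt6 0.112 jt1 2.627
stand y of tcp 5.49886861482445 x -1.1598301373490632
tool deltas per mm of +y: [-0.0141 -0.9999 -0.0015]
```

Emit:
carry_out([
  {"delta_pos": [0, 0, 0], "dr": [0, 0, 0]},
  {"delta_pos": [0, 0, 0], "dr": [0, 0, 0]},
  {"delta_pos": [0, 0, 0], "dr": [0, 0, 0]},
  {"delta_pos": [0, 0, 0], "dr": [0, 0, 0]},
  {"delta_pos": [0, 0, -0.02], "dr": [0, 0, 0]},
  {"delta_pos": [0, 0, -0.03], "dr": [0, 0, 0]},
  {"delta_pos": [0, 0, -0.04], "dr": [0, 0, 0]},
  {"delta_pos": [0, 0, -0.04], "dr": [0, 0, 0]},
  {"delta_pos": [0, 0.02, -0.04], "dr": [0, 0, 0]},
  {"delta_pos": [0, 0, 0], "dr": [0, 0, 0]},
], grip=0.6)

```text
time: 17.5
tool_pos: [0.5516, -0.0573, 0.331]
tcp_rot: [3.135, 0.177, 0.013]
wrist_force: [0.3, 0.4, -0.6]
width: 0.603
```

```bash
python3 st.py; python3 - <<'E'
from h import *
c=cam("wrist"); b=c["bgr"]; cv2.imwrite("pics/w10.png",b)
cv2.imwrite("pics/w10z.png",cv2.resize(b[120:280,240:400],None,fx=5,fy=3.75,interpolation=cv2.INTER_CUBIC))
c=cam("scene"); cv2.imwrite("pics/s10.png",c["bgr"])
E
```

```text
t 17.5 pos [ 0.55164 -0.05728  0.33103] w 0.6031 yaw 0.1128
F along x,y,z 0.31 0.34 -0.56 M [ 0.052 -0.012 -0.009] jt6 -0.092 jt1 -0.362
stand y of tcp -15.006788483952905 x 0.03422373969274738
tool deltas per mm of +y: [-0.0142 -0.9999 -0.0024]
```

View pics/w10.png

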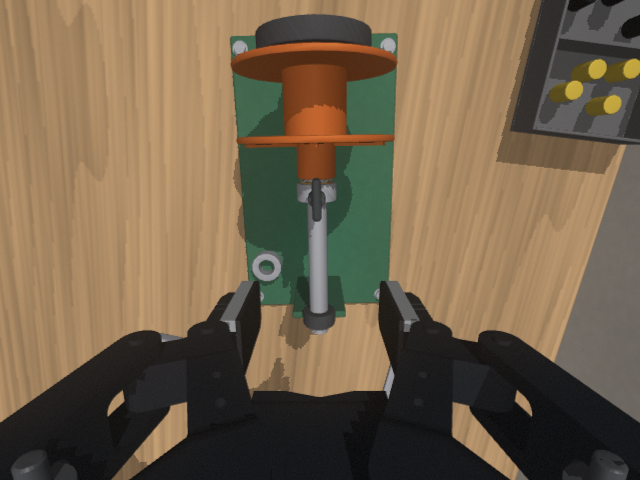

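View pics/w10z.png

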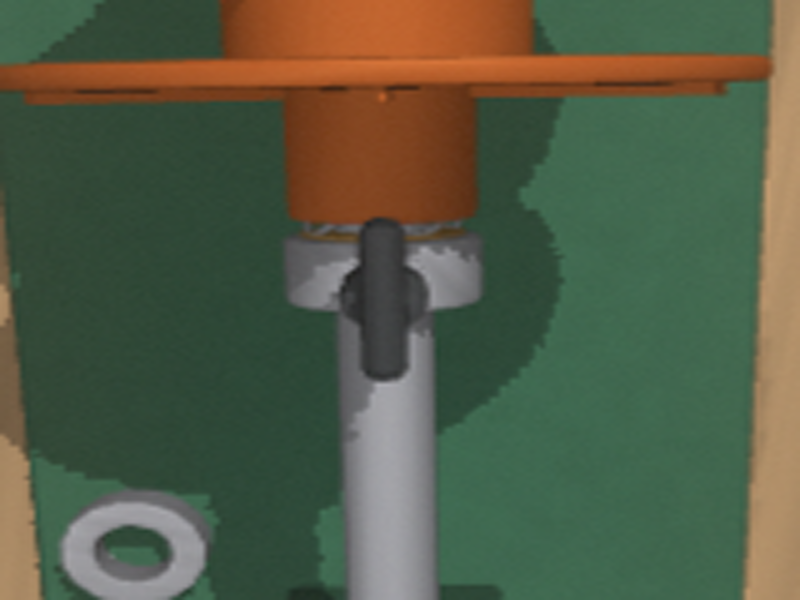

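View pics/s10.png

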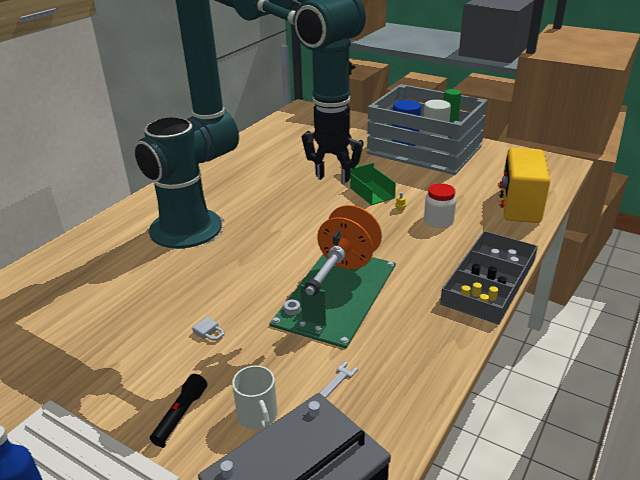

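```bash
python3 - <<'E'
from h import *
c=cam("wrist"); b=c["bgr"]
a=np.radians(7.28); y=np.array([-np.sin(a),np.cos(a)]); O=np.array([.5497,-.0424])
f=lambda u,v,z:((onz(c,[[u,v]],z)[0,:2]-O)@y*1000).round(2)
old=cv2.imread("pics/w1.png")
print("now"); 
for r in range(174,190): print(r,b[r,309].tolist(),b[r,325].tolist())
print("old")
for r in range(147,163): print(r,old[r,312].tolist(),old[r,328].tolist())
print([f(317,v,.139) for v in(178.5,179.5)],[f(317,v,.1395) for v in (182.5,183.5)])
W=onz(c,[[240+384/5,120+220/3.75],[240+385/5,120+380/3.75]],.181);e=W[0]-W[1];print("wing ang",np.arctan2(-e[0],e[1]),"shaft .127")
S=onz(c,[[(240+(340+435)/10),120+340/3.75],[240+(348+438)/10,120+560/3.75]],.12);e=S[0]-S[1];print("shaft",np.arctan2(-e[0],e[1]))
print((W.mean(0)[:2]-O)@y*1000)
E
```

```text
now
174 [30, 66, 126] [32, 65, 125]
175 [33, 67, 127] [29, 64, 123]
176 [34, 67, 128] [31, 65, 123]
177 [33, 67, 128] [33, 66, 124]
178 [31, 66, 127] [32, 65, 123]
179 [33, 68, 128] [31, 66, 123]
180 [32, 67, 127] [29, 64, 121]
181 [43, 67, 118] [42, 66, 115]
182 [83, 86, 94] [80, 84, 93]
183 [92, 91, 93] [94, 92, 94]
184 [39, 56, 69] [71, 78, 85]
185 [37, 66, 86] [70, 89, 102]
186 [57, 77, 93] [54, 70, 82]
187 [90, 88, 89] [79, 78, 80]
188 [106, 103, 104] [90, 89, 88]
189 [106, 102, 103] [95, 93, 93]
old
147 [28, 61, 118] [29, 59, 110]
148 [30, 62, 119] [28, 57, 110]
149 [28, 62, 118] [27, 57, 109]
150 [26, 58, 112] [24, 53, 104]
151 [31, 57, 99] [23, 51, 92]
152 [52, 80, 99] [44, 71, 89]
153 [83, 89, 94] [69, 76, 81]
154 [81, 79, 81] [76, 75, 76]
155 [84, 83, 85] [77, 76, 77]
156 [68, 76, 83] [78, 81, 85]
157 [42, 70, 90] [44, 71, 92]
158 [67, 81, 91] [63, 75, 82]
159 [84, 83, 84] [76, 75, 75]
160 [89, 87, 87] [78, 77, 77]
161 [86, 83, 84] [79, 77, 78]
162 [86, 84, 84] [80, 77, 78]
[np.float64(21.14), np.float64(20.22)] [np.float64(17.5), np.float64(16.57)]
wing ang 0.1159397856979781 shaft .127
shaft 0.13020151611807568
7.406495650236997
```

```bash
python3 -c "
from workcell import bot
print(bot.finish_job())"
```

```text
the job is handed in; nothing more can be done
None
```

I slackened the wing screw to about 1.35 rad and slid the collar about 52 mm. That pushed the reel home against its brake and loaded the washer. I then did the screw up to its stop, let go, moved clear and handed the job in at about 17.6 s.

- **Washer load:** before tightening, the estimates ran from about 9 N (force) to 10.4 N (squash from the brake contact I felt). The camera afterwards shows the washer about 2 mm squashed, give or take 0.5 mm. It was not squashed flat at any point.
- **Some uncertainty:** while I tightened, the wrist force along the shaft fell from about 10 N to 7 N. I read this as the clamp taking over the load. I could not measure the washer load directly after that.
- **Screw tight:** the moment about the screw rose to 0.69 N m against the stop, and the wing lies along the shaft to within about 0.02 rad. The tool moved only 0.05 mm when I eased the push, so the collar is clamped.
- **Reel and other objects:** in the last pictures the reel sits against the brake cup. The spare collar, padlock, mug, torch, tub, insulator, spanner and scoop show no sign of having moved, and the gripper touches nothing.

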